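# Brake check on the sample trolley

### The job

Before the sample trolley leaves the bench, check its hand brake: with the backs of your fingers press the long brake lever in towards the push bar until the brake bites, and keep it pressed firmly against the bite for about two seconds, without forcing it, to see that it stops short of the bar. Then let the lever spring right back out and come away. Do not pinch the lever, do not grip or lean on the push bar, do not work the short lift lever on the right, and leave the tube rack, bottle and radio on the bench where they are.

Things in the scene. Friction and masses are not known exactly. Their poses are not given: they have to be found in the camera images.
- bar_mid (a point): Middle of the trolley's push bar, on its axis, 200 mm above the bench top. Axes: x level, square to the bar, away from the robot, over the trolley's platform; y along the bar to the left; z up. The bar is a level stainless tube 28 mm thick (33 mm on the rubber grips at its two ends), bent down into two uprights 508 mm apart.
- bar_left (a point): Point on the bar's axis, 215 mm to the left (+y) of bar_mid, just before the left bend.
- bar_right (a point): Point on the bar's axis, 215 mm to the right (-y) of bar_mid, just before the right bend.
- trolley: Lift trolley at the bench's far side, bar towards the robot, castors locked (it cannot roll): bar, uprights, chassis, platform and the tube racks on it, all fixed; hand levers and clamps do not count as part of it. Origin and axes as bar_mid. The platform lies 300 mm below the bar's axis and begins 90 mm beyond it; its racks are 102 mm high.
- brake_mount: Black clamp of the brake lever, 41 mm across, 30 to 110 mm left of bar_mid. Origin on the bar's axis in the middle of the clamp; axes as bar_mid. The lever it carries lies level with the bar on the bar's far (+x) side and runs from the clamp to the left.
- brake_hinge (a point): Upright pivot of the brake lever, 44 mm beyond the bar's axis, at the bar's height.
- brake_press (a point): Place to press: outer face (away from the bar) of the brake lever's blade, half-way up it, 80 mm to the left of the pivot and, with the lever out, 73 mm beyond the bar's axis (+x). It moves with the lever. The space beside, above and below the blade there is free down to the racks on the platform (190 mm below).
- brake_lever (a joint): Brake lever angle, rad: 0 = out at rest, grows as the blade is pressed towards the bar (-x). A spring resists with 2 to 3 N at brake_press, 4 to 5 N near 0.26, where the brake bites: the reading stops there (brake_press has moved some 22 mm, 24 mm of air to the grip), the linkage flexes 2 mm per 10 N more. A firm press is 10 to 25 N, over 45 N is forcing it. Let go, it springs back to 0.
- brake_blade: Outer half of the brake lever's blade with its ball end: the part to press. Origin at the pivot. The whole blade is a bright aluminium flat 14 mm high, 10 mm thick and 120 mm long, with a 17 mm ball at its end, 112 mm from the pivot; from 45 to 90 mm from the pivot it is straight and, when out, parallel to the bar.
- brake_inner: Inner half of the blade, 5 mm thick, whose face looks at the bar; it is not to be touched. Origin at the pivot.
- lift_lever (a joint): Angle of the lift (lowering) lever in rad, 0 = out, up to 0.35 pressed; springs back. Leave it alone.
- lift_pad (a point): Outer face of the square black pad (26 by 24 mm) at the end of the short dark lift lever, on the right half of the bar, on its far side; that lever is 60 mm long and runs to the right from a clamp like the brake's.
- gel: White plastic bottle, 60 mm thick, 130 mm high, standing on the bench near its far edge. Origin: centre of its underside.
- radio: Black hand-held radio, 36 x 56 mm, 105 mm high plus a 50 mm aerial, standing on the bench near its far edge. Origin: centre of its underside.
- rack: Orange rack of red-capped sample tubes, 98 x 143 mm, 102 mm high, loose on the bench near its far edge. Origin: centre of its underside.
Mind the look-alikes: they are no part of the job. Several things look just like the radio: the one meant starts farthest from the robot's base. Leave any yellow look-alike of the gel alone.

How it is judged:
By the outcome, as a careful person would: the job done as asked, in the order asked, and still so for the second after the job is handed in, with the robot touching nothing.
It also fails if it takes over 45 s, if anything falls off the work surface, if the arm or the gripper's body presses on something with over 40 N, if the wrist force passes 120 N, or if a joint passes its speed limit or range.

### The arm

A 6-joint arm with a two-finger parallel gripper is mounted at the origin on the work surface. World frame = base frame: x ahead of the robot, y to its left, z up, the work surface at z = 0. Lengths are in m, angles in degrees, forces in N, time in s.
With the tool pointing down it reaches from about 0.325 to 0.85 m from the base axis. Payload 15.5 kg.
Tool frame: the origin (TCP) lies at the very end of the fingers, on their centre line; the grasp point (between the pads) lies arm.grip_depth behind it (arm.grip_depth is the distance from the TCP to the grasp point, in m); z points along the fingers, y is the direction in which the jaws open and shut (so a half turn about z gives the same grasp; the last joint's range is limited). The gripper opens to 91 mm and grips with 3 to 60 N. Pads are 32 mm wide; open, the fingers measure 118 mm over their backs; the gripper's body (76 mm by 178 mm) begins 60 mm behind the grasp point.
Start: joints at [-80.014, 28.281, 77.091, -0, 74.628, -5.472], TCP at [0.167, -0.602, 0.18] pointing down, gripper open.
Joint ranges: [-166.48, 166.48], [-47.26, 123.95], [12.59, 153.08], [-70.14, 250.14], [6.76, 159.57], [-176.63, 176.63]. Speed limits (degrees/s): [108.29, 108.29, 147.25, 172.46, 172.46, 172.46].

### API

Orientations are given as a 3x3 rotation matrix whose columns are the frame's x, y, z axes.
In Python, from rig import arm gives the robot as it stands. Calls block until the motion is done:
- arm.move_to(position, orientation): joint-space move of the TCP to a pose.
- arm.move_l(position, orientation=None, feed=0.15): straight line of the TCP; orientation=None keeps the orientation; feed is the mean speed in m/s.
- arm.move_joints(angles): joint-space move.
- arm.grip(opening): finger opening in m; the grip force is fixed at half the most; returns when the fingers have stopped.
- arm.sleep(seconds).
- arm.solve_ik(position, orientation): joint angles nearest the present ones, or None.
- arm.snapshot(name): name is "side" or "top"; returns the picture (480x640x3 uint8, red, green, blue); there is no depth.
- arm.get_calibration(name): a dict with "intrinsics" (3x3 intrinsics, pixels), "k1" (the pictures are not rectified: a ray, as slopes to the right and down, at radius r is drawn at 1 + k1 r^2 times it, then the intrinsics apply), "cam_to_world" (4x4, takes a point from camera to world coordinates). Camera axes: x right, y down, z forward; pixel columns grow to the right and rows downward; lengths in m; the calibration is good to about 2 mm. A picture is of the moment at which its call begins. get_calibration takes no time and is no camera call.
A pose or a line that the arm cannot do raises arm.Unreachable and nothing moves.
- arm.sign_off(): hands the job in, once; it reports no verdict.
Readings, each from a call of its own:
- arm.current_t(): time.
- arm.current_joint_positions(): joint angles.
- arm.current_dq(): joint speeds.
- arm.current_tau(): joint torques, N m.
- arm.current_ee_pos(): TCP position.
- arm.current_tool_rot(): TCP orientation.
- arm.current_force(): force on the tool from outside, world axes, zero at the start.
- arm.current_torque(): the same for the moment, N m.
- arm.current_width(): finger opening in m.
Only numpy, scipy, OpenCV 4.12 (cv2) and the standard library are available. Lean on these libraries where they do the work, as an engineer would, in place of code of your own. Each camera call takes 0.05 s, during which the arm holds its last target.

## Working session

There is one attempt and no reset: what is moved stays moved. The work goes in short steps, each a Python script; the robot and the scene stay as the last script left them, time stands still between calls to the robot, and variables do not carry over. Pictures are saved under pics/ and viewed, and the job is handed in when it is done.

```bash
mkdir -p pics; ls; python3 - <<'E'
from rig import arm
import cv2,numpy as np
for n in("side","top"):
    im=arm.snapshot(n); cv2.imwrite(f"pics/{n}0.png",im[:,:,::-1])
    c=arm.get_calibration(n); print(n,c)
print(arm.current_t(),arm.grip_depth,arm.current_tool_rot(),arm.current_force())
E
```

```text
pics
side {'intrinsics': array([[451.05654412,   0.        , 325.34712929],
       [  0.        , 451.05654412, 233.68904069],
       [  0.        ,   0.        ,   1.        ]]), 'k1': -0.08779990297716267, 'cam_to_world': array([[ 0.97493629, -0.15701186,  0.15762775,  0.31487085],
       [-0.22231158, -0.71540489,  0.66239973, -0.60257261],
       [ 0.00876305, -0.68084001, -0.73237974,  0.70515998],
       [ 0.        ,  0.        ,  0.        ,  1.        ]])}
top {'intrinsics': array([[500.47571134,   0.        , 316.85329535],
       [  0.        , 500.47571134, 241.57676853],
       [  0.        ,   0.        ,   1.        ]]), 'k1': -0.08583117944856895, 'cam_to_world': array([[-0.00431699, -0.99008637,  0.14039355,  0.31788224],
       [-0.99974875,  0.00118511, -0.02238381, -0.05682687],
       [ 0.02199553, -0.14045491, -0.98984272,  1.0842958 ],
       [ 0.        ,  0.        ,  0.        ,  1.        ]])}
0.1 0.0188 [[ 9.63823856e-01  2.66539942e-01 -1.84501471e-04]
 [ 2.66539990e-01 -9.63823329e-01  1.01161217e-03]
 [ 9.18082281e-05 -1.02419296e-03 -9.99999471e-01]] [ 0.12341544 -0.28289098 -0.58382331]
```

View pics/side0.png

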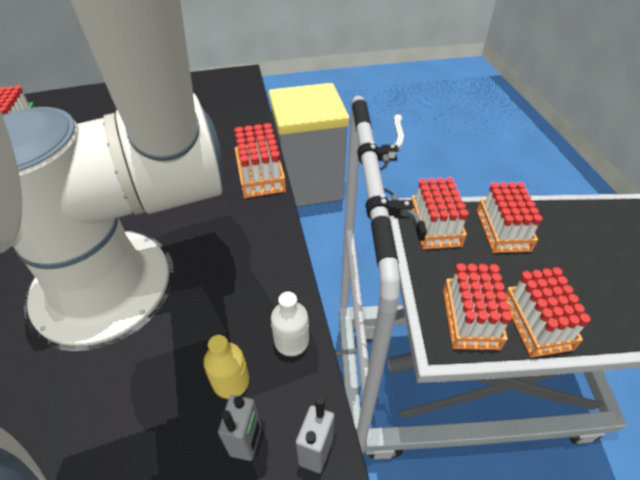

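View pics/top0.png

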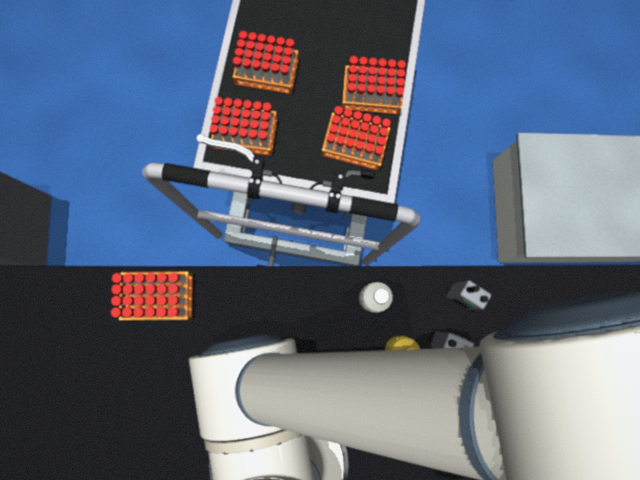

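The side view shows the bar running from (360,105) to (390,270), with the brake lever's white ball end near (398,120). The top view shows the bar from (152,170) to (408,214), with the bright blade from (255,158) to (200,138). Next I'll zoom in.

```bash
python3 - <<'E'
import cv2
a=cv2.imread("pics/top0.png")[110:240,130:430]; cv2.imwrite("pics/topz.png",cv2.resize(a,None,fx=2.66,fy=2.66,interpolation=cv2.INTER_CUBIC))
a=cv2.imread("pics/side0.png")[85:285,330:450]; cv2.imwrite("pics/sidez.png",cv2.resize(a,None,fx=3,fy=3,interpolation=cv2.INTER_CUBIC))
E
```

```text
(no output)
```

View pics/topz.png

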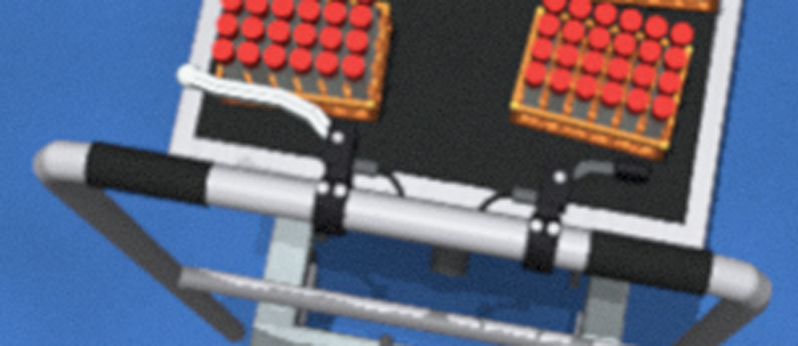

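View pics/sidez.png

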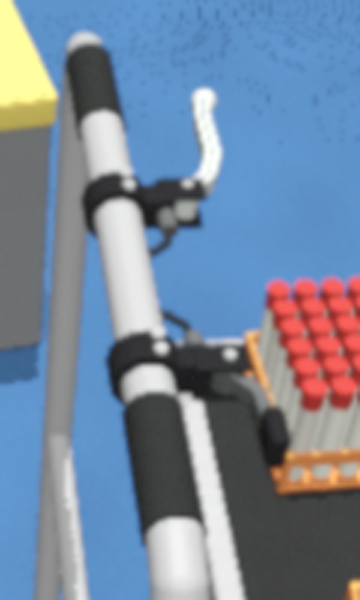

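```bash
cat > h.py <<'E'
import numpy as np,cv2
from rig import arm
def ray(n,u,v):
    c=arm.get_calibration(n);K=c["intrinsics"];T=c["cam_to_world"]
    p=cv2.undistortPoints(np.array([[[u,v]]],float),K,np.array([c["k1"],0,0,0,0.]))[0,0]
    return T[:3,3],T[:3,:3]@np.array([p[0],p[1],1])
def onz(n,u,v,z):
    o,d=ray(n,u,v);return o+d*(z-o[2])/d[2]
def tri(a,b):
    o1,d1=ray("top",*a);o2,d2=ray("side",*b)
    s=np.linalg.lstsq(np.c_[d1,-d2],o2-o1,rcond=None)[0]
    p,q=o1+s[0]*d1,o2+s[1]*d2
    return (p+q)/2,np.linalg.norm(p-q)
E
python3 - <<'E'
from h import *
np.set_printoptions(precision=4,suppress=True)
T=lambda x,y:(130+x/2.66-.3,110+y/2.66-.3)
S=lambda x,y:(330+x/3-.33,85+y/3-.33)
L=onz("top",*T(35,161),.2);R=onz("top",*T(769,287),.2)
print("bends",L,R,np.linalg.norm(L-R),(L+R)/2)
# bar axis: silver edges by gradient, sampled along normals in the top picture
g=cv2.cvtColor(cv2.imread("pics/top0.png"),cv2.COLOR_BGR2GRAY).astype(float)
for u in list(range(210,246,5))+list(range(270,325,6)):
    v0=onz; vc=171+(u-152)*(215-171)/(408-152.)
    col=g[int(vc)-14:int(vc)+15,u]
    d=np.diff(col);i=np.argmax(d[:14]);j=14+np.argmin(d[14:])
    vt,vb=int(vc)-14+i+.5,int(vc)-14+j+.5
    print(u,vt,vb,onz("top",u,(vt+vb)/2,.2))
for n,a,b in(("pivotbolt",T(337,138),S(188,184)),("ball",T(186,74),S(205,98)),("liftbolt",T(560,178),S(230,354))):print(n,*tri(a,b),onz("top",*a,.2),onz("side",*b,.2))
for p in((215,81),(250,88),(270,95),(300,106)):print("blade",onz("top",*T(*p),.2))
print("clampbrk",onz("top",*T(329,206),.2),"clamplift",onz("top",*T(543,246),.2))
E
```

```text
bends [0.5756 0.2412 0.2   ] [ 0.487  -0.2618  0.2   ] 0.5107890054220863 [ 0.5313 -0.0103  0.2   ]
210 172.5 185.5 [0.5585 0.117  0.2   ]
215 173.5 186.5 [0.5566 0.1078 0.2   ]
220 173.5 187.5 [0.5556 0.0987 0.2   ]
225 174.5 187.5 [0.5546 0.0896 0.2   ]
230 175.5 188.5 [0.5527 0.0804 0.2   ]
235 176.5 188.5 [0.5518 0.0713 0.2   ]
240 177.5 189.5 [0.5499 0.0622 0.2   ]
245 178.5 190.5 [0.548  0.0531 0.2   ]
270 177.5 196.5 [0.5433 0.0077 0.2   ]
276 178.5 197.5 [ 0.5415 -0.0032  0.2   ]
282 184.5 198.5 [ 0.5349 -0.0141  0.2   ]
288 186.5 200.5 [ 0.5312 -0.025   0.2   ]
294 187.5 201.5 [ 0.5294 -0.0358  0.2   ]
300 188.5 201.5 [ 0.5284 -0.0467  0.2   ]
306 189.5 203.5 [ 0.5257 -0.0575  0.2   ]
312 189.5 204.5 [ 0.5248 -0.0684  0.2   ]
318 191.5 205.5 [ 0.522  -0.0792  0.2   ]
324 186.5 206.5 [ 0.5257 -0.0901  0.2   ]
pivotbolt [0.5889 0.0317 0.2118] 0.002677090603751361 [0.5911 0.0331 0.2   ] [0.5969 0.0471 0.2   ]
ball [0.6391 0.1387 0.1996] 0.0026646266772992803 [0.6375 0.1388 0.2   ] [0.6403 0.1384 0.2   ]
liftbolt [ 0.5608 -0.1194  0.2131] 0.003049599139650247 [ 0.5629 -0.12    0.2   ] [ 0.5691 -0.1064  0.2   ]
blade [0.6324 0.1184 0.2   ]
blade [0.6272 0.0939 0.2   ]
blade [0.6221 0.0799 0.2   ]
blade [0.6141 0.059  0.2   ]
clampbrk [0.5431 0.0378 0.2   ] clamplift [ 0.5152 -0.1078  0.2   ]
```

```bash
cat >> h.py <<'E'
xb=np.array([.983,-.183,0]);xb/=np.linalg.norm(xb);yb=np.array([-xb[1],xb[0],0])
piv=np.array([.589,.0317,.2]); 
HT=.0135
def pose(th,gap,along=.072,z=.178,s=1):
    c,sn=np.cos(th),np.sin(th)
    X=c*xb+sn*yb; Y=-sn*xb+c*yb
    p=piv+along*Y+(.029+HT+gap)*X; p[2]=z
    ty=s*X; tz=np.array([0,0,-1.]); tx=np.cross(ty,tz)
    return p,np.c_[tx,ty,tz]
E
python3 - <<'E'
from h import *
np.set_printoptions(precision=3,suppress=True)
for s in(1,-1):
  for th,g,z in((0,.02,.34),(0,.02,.178),(.26,0,.178)):
    p,R=pose(th,g,z=z,s=s);print(s,p,arm.solve_ik(p,R))
E
```

```text
1 [0.664 0.091 0.34 ] [ 2.707 26.896 54.978 -0.    98.126 13.253]
1 [0.664 0.091 0.178] [ 2.707 32.094 70.312 -0.    77.594 13.253]
1 [0.626 0.107 0.178] [ 4.29  29.202 75.749 -0.    75.048 -0.061]
-1 [0.664 0.091 0.34 ] [   2.707   26.896   54.978   -0.      98.126 -166.747]
-1 [0.664 0.091 0.178] [   2.707   32.094   70.312   -0.      77.594 -166.747]
-1 [0.626 0.107 0.178] None
```

```bash
python3 - <<'E'
from h import *
np.set_printoptions(precision=3,suppress=True)
arm.grip(0.0); print(arm.current_width())
p0=arm.current_ee_pos(); arm.move_l([p0[0],p0[1],.36],feed=.2)
p,R=pose(0,.022,z=.36); arm.move_to(p,R)
p,R=pose(0,.022,z=.25); arm.move_l(p,R,feed=.15)
print(arm.current_t(),arm.current_ee_pos(),p,arm.current_force())
for n in("side","top"): cv2.imwrite(f"pics/{n}1.png",arm.snapshot(n)[:,:,::-1])
a=cv2.imread("pics/side1.png")[40:290,300:500]; cv2.imwrite("pics/side1z.png",cv2.resize(a,None,fx=2.4,fy=2.4,interpolation=cv2.INTER_CUBIC))
E
```

```text
0.0005732563587186172
6.4 [0.666 0.091 0.251] [0.666 0.091 0.25 ] [-0.655  0.34   0.537]
```

View pics/side1z.png

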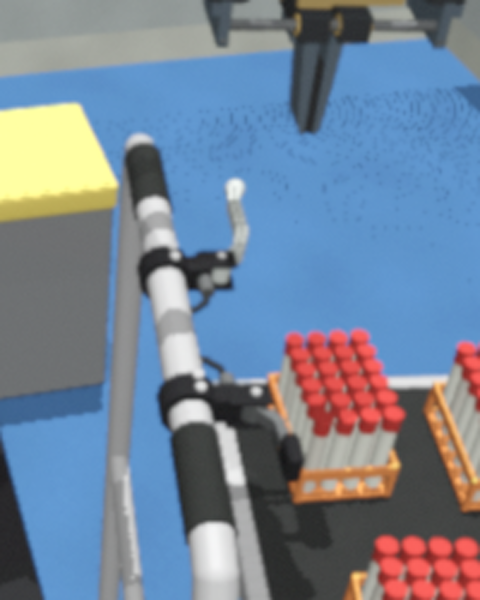

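View pics/top1.png

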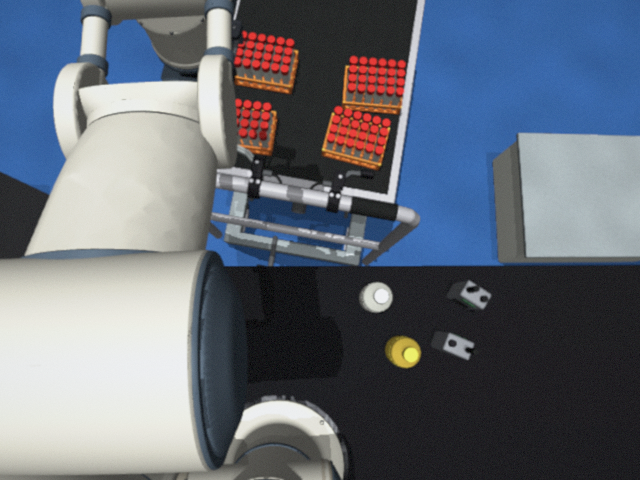

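The side view shows the closed fingers with their tip near (429,94), clear of the blade on its far side. The bench objects haven't moved. I'll descend next.

```bash
python3 - <<'E'
from h import *
np.set_printoptions(precision=3,suppress=True)
p,R=pose(0,.022); arm.move_l(p,R,feed=.1)
print(arm.current_t(),arm.current_ee_pos(),p,arm.current_force())
cv2.imwrite("pics/side2.png",arm.snapshot("side")[:,:,::-1])
a=cv2.imread("pics/side2.png")[40:220,320:500]; cv2.imwrite("pics/side2z.png",cv2.resize(a,None,fx=3.3,fy=3.3,interpolation=cv2.INTER_CUBIC))
E
```

```text
7.3667 [0.666 0.091 0.179] [0.666 0.091 0.178] [1.118 0.433 0.29 ]
```

View pics/side2z.png

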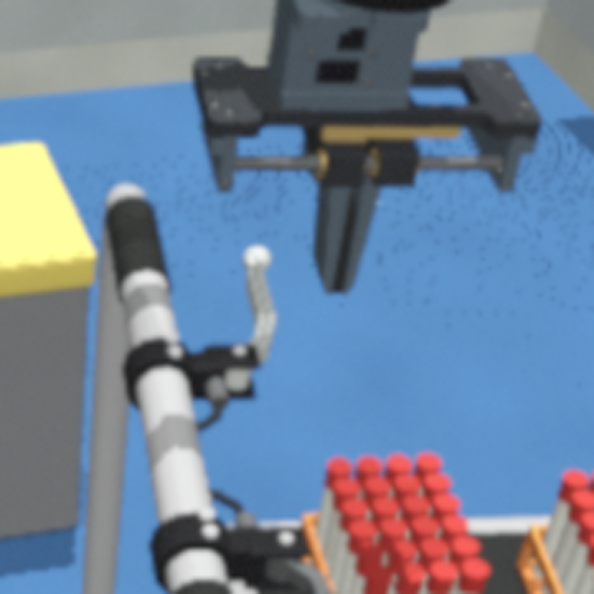

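```bash
python3 - <<'E'
from h import *
np.set_printoptions(precision=3,suppress=True)
def proj(n,P):
    c=arm.get_calibration(n);T=c["cam_to_world"]
    rv=cv2.Rodrigues(T[:3,:3].T)[0];t=-T[:3,:3].T@T[:3,3]
    return cv2.projectPoints(np.array([P],float),rv,t,c["intrinsics"],np.array([c["k1"],0,0,0,0.]))[0][0,0]
Z=lambda q:((q[0]-320)*3.3,(q[1]-40)*3.3)
t=arm.current_ee_pos();print("tcp",Z(proj("side",t)))
for dx,dy in((1,1),(1,-1),(-1,1),(-1,-1)):
  print(dx,dy,Z(proj("side",t+dx*HT*xb+dy*.016*yb)), "at z.2",Z(proj("side",t+dx*HT*xb+dy*.016*yb+[0,0,.021])))
for a in(.045,.056,.072,.088,.112):
  P=piv+a*yb+.029*xb;print("face",a,Z(proj("side",P)),Z(proj("top",P)))
print("ball",Z(proj("side",piv+.112*yb+.030*xb)))
E
```

```text
tcp (np.float64(319.10116480338075), np.float64(322.7516192168422))
1 1 (np.float64(335.9045468458486), np.float64(307.4705196273753)) at z.2 (np.float64(341.35497252648736), np.float64(278.578675413523))
1 -1 (np.float64(345.99383466055616), np.float64(338.05838209366505)) at z.2 (np.float64(351.7738027177169), np.float64(308.916034742462))
-1 1 (np.float64(292.7875972903358), np.float64(307.81125810327916)) at z.2 (np.float64(297.55709109475106), np.float64(278.85592213843216))
-1 -1 (np.float64(301.8266053478945), np.float64(338.46317064761445)) at z.2 (np.float64(306.8890588391506), np.float64(309.25570627811436))
face 0.045 (np.float64(272.350255451688), np.float64(320.3695973135784)) (np.float64(-276.2048732860528), np.float64(341.5391098607992))
face 0.056 (np.float64(269.3612098271729), np.float64(309.53013843240313)) (np.float64(-295.48053471081045), np.float64(338.13751904511435))
face 0.072 (np.float64(265.1017635323742), np.float64(294.1060913268388)) (np.float64(-323.4721208955025), np.float64(333.21029186431946))
face 0.088 (np.float64(260.94380374393745), np.float64(279.07490257513837)) (np.float64(-351.40552792324655), np.float64(328.30812891847586))
face 0.112 (np.float64(254.88986503836514), np.float64(257.2344530370737)) (np.float64(-393.18686780942033), np.float64(321.0036342477637))
ball (np.float64(256.49357741480935), np.float64(257.22280092409835))
```

```bash
cat >> h.py <<'E'
def proj(n,P):
    c=arm.get_calibration(n);T=c["cam_to_world"]
    rv=cv2.Rodrigues(T[:3,:3].T)[0];t=-T[:3,:3].T@T[:3,3]
    return cv2.projectPoints(np.array([P],float),rv,t,c["intrinsics"],np.array([c["k1"],0,0,0,0.]))[0][0,0]
E
python3 - <<'E'
from h import *
np.set_printoptions(precision=3,suppress=True)
for k,t in((1,pose(0,.022,z=.251)[0]),(3,arm.current_ee_pos())):
  if k==3: cv2.imwrite("pics/side3.png",arm.snapshot("side")[:,:,::-1])
  a=cv2.imread(f"pics/side{k}.png")
  u0,v0=(380,0) if k==1 else (370,40)
  z=cv2.resize(a[v0:v0+130,u0:u0+110],None,fx=4.5,fy=4.5,interpolation=cv2.INTER_CUBIC)
  for h in(0,.0788):
   for dx in(-1,1):
    for dy in(-1,1):
     q=(proj("side",t+dx*HT*xb+dy*.016*yb+[0,0,h])-[u0,v0])*4.5
     cv2.circle(z,tuple(int(i) for i in q),3,(0,255,255) if h==0 else (0,255,0),-1)
  cv2.imwrite(f"pics/chk{k}.png",z)
a=cv2.imread("pics/chk1.png");b=cv2.imread("pics/chk3.png");cv2.imwrite("pics/chkb.png",cv2.resize(np.hstack([a,b]),(800,473)))
E
```

```text
(no output)
```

View pics/chkb.png

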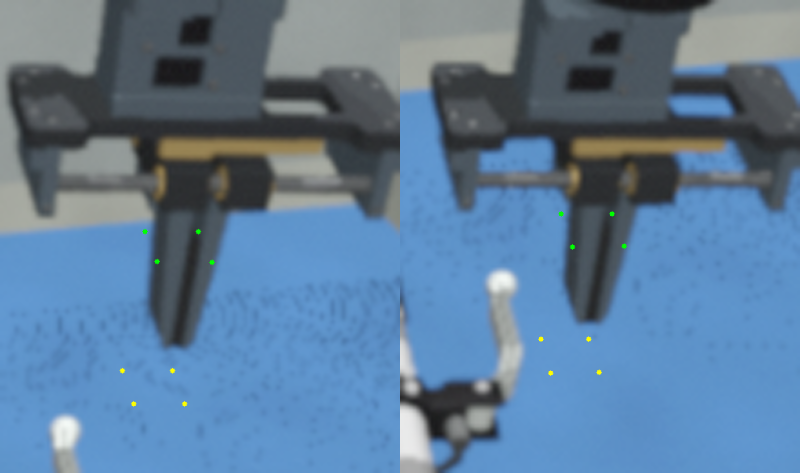

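The gripper shows up about 12 px away from where its reported pose projects, and by the same amount in both pictures. Before I rely on contact positions I'll check the cameras against the robot's base ring, and the TCP in the top view.

```bash
python3 - <<'E'
from h import *
np.set_printoptions(precision=3,suppress=True)
cv2.imwrite("pics/top3.png",arm.snapshot("top")[:,:,::-1])
print(arm.current_t(),arm.current_ee_pos(),arm.current_tool_rot(),arm.current_joint_positions(),arm.current_width())
a=cv2.imread("pics/side0.png")
for n,f in(("side","side0"),("top","top3")):
  a=cv2.imread(f"pics/{f}.png")
  for r in(.05,.1,.15):
   for k in np.linspace(0,2*np.pi,36,endpoint=False):
    q=proj(n,[r*np.cos(k),r*np.sin(k),0.0])
    if 0<q[0]<640 and 0<q[1]<480: cv2.circle(a,tuple(int(i) for i in q),1,(0,0,255),-1)
  if n=="top":
    t=arm.current_ee_pos();cv2.circle(a,tuple(int(i) for i in proj(n,t)),3,(0,255,255),-1)
    cv2.circle(a,tuple(int(i) for i in proj(n,t+[0,0,.25])),3,(0,255,0),-1)
  else:
    for q in(.0,):pass
  cv2.imwrite(f"pics/base_{n}.png",a)
b=np.hstack([cv2.imread("pics/base_side.png")[180:420,0:260],cv2.imread("pics/base_top.png")[0:240,60:360]])
cv2.imwrite("pics/base.png",cv2.resize(b,None,fx=1.4,fy=1.4))
E
```

```text
7.5167 [0.666 0.091 0.179] [[ 0.183  0.983  0.001]
 [ 0.983 -0.183  0.   ]
 [ 0.     0.001 -1.   ]] [ 2.67  32.21  69.961  0.    77.756 13.215] 0.0002955812130499131
```

View pics/base.png

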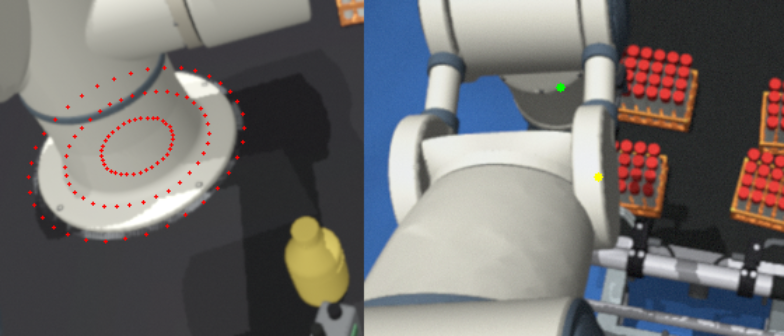

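View pics/side3.png

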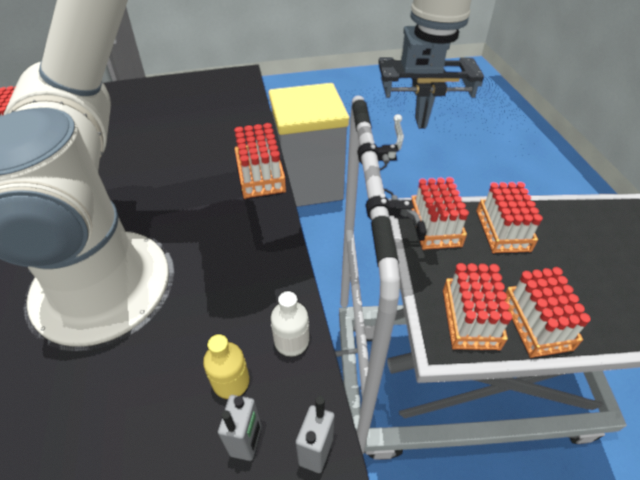

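```bash
python3 - <<'E'
from h import *
np.set_printoptions(precision=4,suppress=True)
t=arm.current_ee_pos()
a=cv2.imread("pics/side3.png");b=cv2.imread("pics/top3.png")
A=cv2.resize(a[0:150,360:500],None,fx=2.8,fy=2.8,interpolation=cv2.INTER_CUBIC)
B=cv2.resize(b[0:150,110:250],None,fx=2.8,fy=2.8,interpolation=cv2.INTER_CUBIC)
for h in np.arange(0,.36,.05):
  q=(proj("side",t+[0,0,h])-[360,0])*2.8;cv2.circle(A,tuple(int(i) for i in q),3,(0,0,255),-1)
  q=(proj("top",t+[0,0,h])-[110,0])*2.8;cv2.circle(B,tuple(int(i) for i in q),3,(0,0,255),-1)
cv2.imwrite("pics/ax.png",np.hstack([A,B]))
o,d=ray("side",424.5,127)
for s in(.8,.82,.84,.86,.88,.9):print(s,o+d*s)
E
```

```text
0.8 [0.644  0.0245 0.2509]
0.82 [0.6523 0.0402 0.2395]
0.84 [0.6605 0.0559 0.2281]
0.86 [0.6687 0.0716 0.2168]
0.88 [0.6769 0.0872 0.2054]
0.9 [0.6852 0.1029 0.1941]
```

View pics/ax.png

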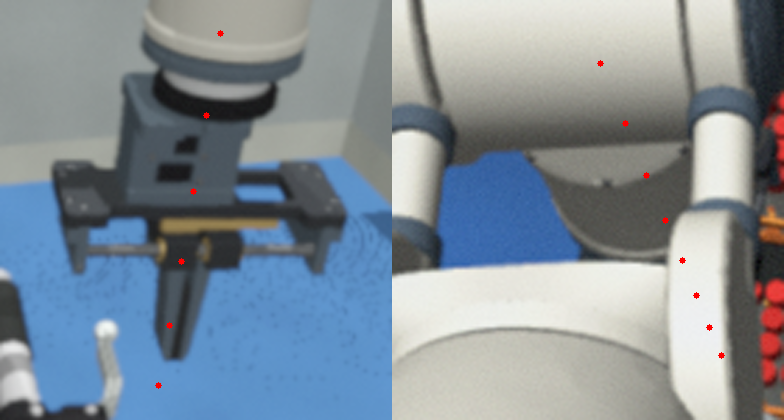

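```bash
python3 - <<'E'
from h import *
np.set_printoptions(precision=1,suppress=True)
_,R0=pose(0,0)
from scipy.spatial.transform import Rotation as Ro
for tilt in(40,55,70):
  for x in(.5,.6,.7,.75):
   for z in(.36,.45):
    R=Ro.from_rotvec(np.radians(-tilt)*yb).as_matrix()@R0
    print(tilt,x,z,R[:,2],arm.solve_ik([x,.09,z],R))
E
```

```text
40 0.5 0.36 [ 0.6 -0.1 -0.8] [ 16.   -6.7 108.4 -24.4  44.1  39. ]
40 0.5 0.45 [ 0.6 -0.1 -0.8] [ 16.  -10.3  97.3 -19.9  57.7  31.9]
40 0.6 0.36 [ 0.6 -0.1 -0.8] [ 11.8   2.4  99.8 -21.5  42.   33.8]
40 0.6 0.45 [ 0.6 -0.1 -0.8] [ 11.8  -1.1  89.5 -17.4  55.   27.7]
40 0.7 0.36 [ 0.6 -0.1 -0.8] [  9.4  11.1  89.4 -18.8  42.8  29.5]
40 0.7 0.45 [ 0.6 -0.1 -0.8] [  9.4   8.   79.6 -15.5  55.1  24.5]
40 0.75 0.36 [ 0.6 -0.1 -0.8] [  8.5  15.4  83.5 -17.5  44.   27.6]
40 0.75 0.45 [ 0.6 -0.1 -0.8] [  8.5  12.5  73.9 -14.6  56.1  23.1]
55 0.5 0.36 [ 0.8 -0.1 -0.6] [ 23.7  -6.5 121.2 -62.7  31.2  80.2]
55 0.5 0.45 [ 0.8 -0.1 -0.6] [ 23.7 -12.9 110.4 -43.8  41.8  56.9]
55 0.6 0.36 [ 0.8 -0.1 -0.6] [ 16.5   2.1 113.3 -61.1  25.2  75. ]
55 0.6 0.45 [ 0.8 -0.1 -0.6] [ 16.5  -3.9 103.5 -40.   35.4  50.7]
55 0.7 0.36 [ 0.8 -0.1 -0.6] [ 12.6  10.3 103.3 -55.2  23.1  66.7]
55 0.7 0.45 [ 0.8 -0.1 -0.6] [ 12.6   5.   94.5 -36.1  33.1  45.2]
55 0.75 0.36 [ 0.8 -0.1 -0.6] [ 11.2  14.3  97.7 -50.9  23.   61.5]
55 0.75 0.45 [ 0.8 -0.1 -0.6] [ 11.2   9.3  89.2 -33.8  33.1  42.2]
70 0.5 0.36 [ 0.9 -0.2 -0.3] [ 31.2   2.5 134.3 246.3  43.2 138.1]
70 0.5 0.45 [ 0.9 -0.2 -0.3] None
70 0.6 0.36 [ 0.9 -0.2 -0.3] [ 20.9   8.9 125.8 236.8  35.8 140.7]
70 0.6 0.45 [ 0.9 -0.2 -0.3] None
70 0.7 0.36 [ 0.9 -0.2 -0.3] [ 15.4  15.3 115.4 234.7  30.3 138.8]
70 0.7 0.45 [ 0.9 -0.2 -0.3] None
70 0.75 0.36 [ 0.9 -0.2 -0.3] [ 13.6  18.5 109.7 235.8  27.7 136.2]
70 0.75 0.45 [ 0.9 -0.2 -0.3] None
```

```bash
python3 - <<'E'
from h import *
np.set_printoptions(precision=3,suppress=True)
from scipy.spatial.transform import Rotation as Ro
p,R0=pose(0,.022,z=.33); arm.move_l(p,feed=.25)
R=Ro.from_rotvec(np.radians(-45)*yb).as_matrix()@R0
arm.move_to([.58,.09,.42],R)
t=arm.current_ee_pos();T=arm.current_tool_rot();print(arm.current_t(),t,T)
out=[]
for n in("side","top"):
  a=arm.snapshot(n)[:,:,::-1].copy();cv2.imwrite(f"pics/{n}4.png",a)
  q0=proj(n,t);print(n,q0)
  u,v=int(q0[0])-70,max(0,int(q0[1])-100)
  c=cv2.resize(a[v:v+160,u:u+140],None,fx=2.8,fy=2.8,interpolation=cv2.INTER_CUBIC);print(u,v)
  for h in(0,.05,.1,.15,.2):
    q=(proj(n,t-T[:,2]*h)-[u,v])*2.8;cv2.circle(c,tuple(int(i) for i in q),2,(0,0,255),-1)
  out.append(c[:440])
m=min(o.shape[0] for o in out);cv2.imwrite("pics/tilt.png",np.hstack([o[:m] for o in out]))
E
```

```text
9.1917 [0.58  0.09  0.419] [[ 0.183  0.696  0.694]
 [ 0.983 -0.13  -0.13 ]
 [-0.001  0.706 -0.708]]
side [389.024  20.888]
319 0
top [200.453 122.336]
130 22
```

View pics/tilt.png

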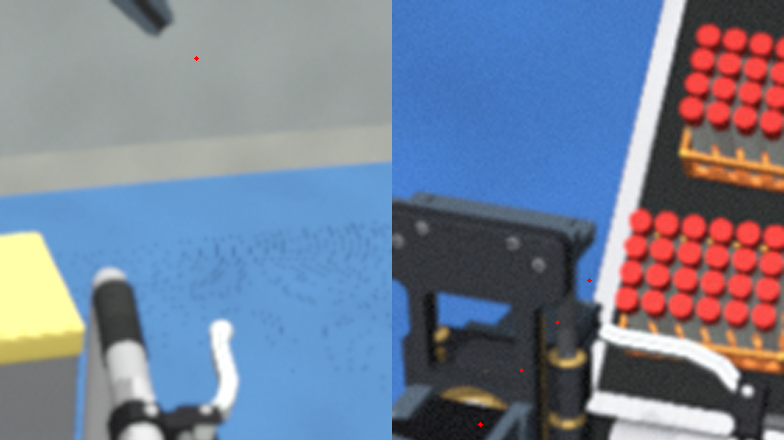

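```bash
python3 - <<'E'
from h import *
np.set_printoptions(precision=4,suppress=True)
from scipy.optimize import least_squares
tA,RA=np.array([.666,.091,.179]),pose(0,0)[1]
tB,RB=arm.current_ee_pos(),arm.current_tool_rot()
obs=[(tA,RA,(422.5,127.5)),(tA+[0,0,.072],RA,(428,95)),(tB,RB,(374.5,12))]
f=lambda e:np.concatenate([proj("side",t+R@e)-q for t,R,q in obs])
r=least_squares(f,[0,0,0]);print(r.x,r.fun)
for e in([0,0,-.025],[-.016,0,-.025],[-.008,0,-.03]):print(e,f(np.array(e)))
a=cv2.imread("pics/side4.png")[0:90,300:460];cv2.imwrite("pics/s4.png",cv2.resize(a,None,fx=5,fy=5,interpolation=cv2.INTER_CUBIC))
E
```

```text
[-0.0301 -0.0022 -0.0411] [-0.9013  1.4818 -0.1211  0.1458 -0.2904 -1.4718]
[0, 0, -0.025] [-3.9905 -0.3379 -3.6384 -0.4668  5.0856 -2.2427]
[-0.016, 0, -0.025] [-2.4678  4.3127 -1.9314  4.0015  6.3904  1.5529]
[-0.008, 0, -0.03] [-2.8397 -0.1839 -2.3555 -0.6602  3.6916 -2.6407]
```

View pics/s4.png

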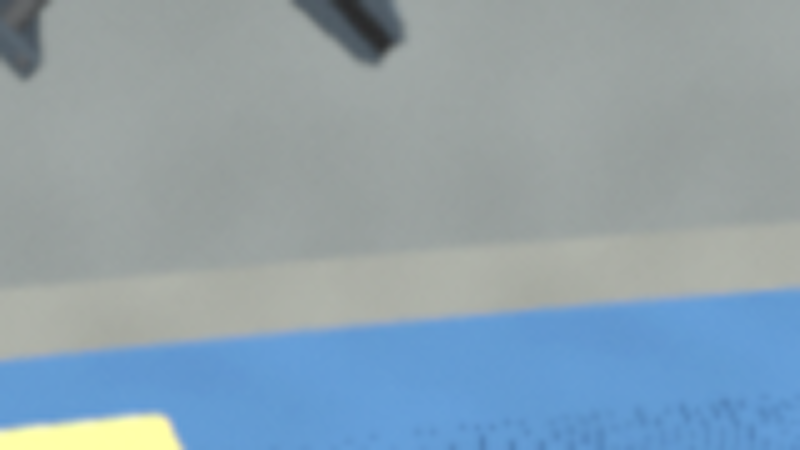

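View pics/top4.png

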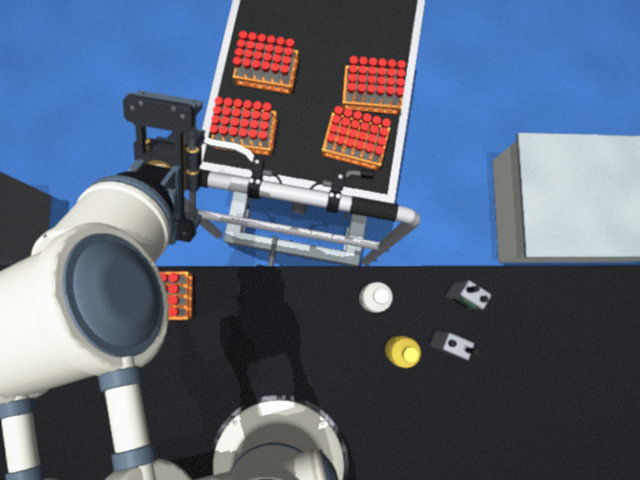

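In both poses the visible fingertip lies short of the reported TCP along the tool axis. To measure that properly I'll turn the jaw axis level, so the top camera can also see the fingers.

```bash
python3 - <<'E'
from h import *
np.set_printoptions(precision=3,suppress=True)
best=None
for tilt in(50,60):
 for s in(1,-1):
  a=np.radians(tilt);tz=np.sin(a)*xb-np.cos(a)*np.array([0,0,1]);ty=s*yb;R=np.c_[np.cross(ty,tz),ty,tz]
  for x,y,z in((.6,.0,.36),(.6,.05,.36),(.62,.05,.33)):
   q=arm.solve_ik([x,y,z],R)
   print(tilt,s,x,y,z,q)
   if q is not None:
     d=np.abs(np.array(q)-arm.current_joint_positions()).max()
     if tilt==50 and (best is None or d<best[0]) and (x,y)==(.6,.05): best=(d,[x,y,z],R)
print(best[0])
arm.move_to(best[1],best[2])
t=arm.current_ee_pos();T=arm.current_tool_rot();print(arm.current_t(),t,T)
for n in("side","top"):
  a=arm.snapshot(n)[:,:,::-1].copy();cv2.imwrite(f"pics/{n}5.png",a)
  q0=proj(n,t);print(n,q0)
  u,v=int(q0[0])-70,max(0,int(q0[1])-80)
  c=cv2.resize(a[v:v+150,u:u+140],(392,420),interpolation=cv2.INTER_CUBIC);print(u,v)
  for h in(0,.05,.1,.15,.2):
    q=(proj(n,t-T[:,2]*h)-[u,v])*2.8;cv2.circle(c,tuple(int(i) for i in q),2,(0,0,255),-1)
  cv2.imwrite(f"pics/z{n}5.png",c)
cv2.imwrite("pics/tilt5.png",np.hstack([cv2.imread("pics/zside5.png"),cv2.imread("pics/ztop5.png")]))
E
```

```text
50 1 0.6 0.0 0.36 [ -1.006  -1.05  111.521 -20.586  21.165 -64.531]
50 1 0.6 0.05 0.36 [  8.102   0.166 110.321 -35.133  25.191 -45.274]
50 1 0.62 0.05 0.33 [  7.627   4.32  111.449 -42.314  20.788 -37.684]
50 -1 0.6 0.0 0.36 [ -1.006  -1.05  111.521 -20.586  21.165 115.469]
50 -1 0.6 0.05 0.36 [  8.102   0.166 110.321 -35.133  25.191 134.726]
50 -1 0.62 0.05 0.33 [  7.627   4.32  111.449 -42.314  20.788 142.316]
60 1 0.6 0.0 0.36 None
60 1 0.6 0.05 0.36 None
60 1 0.62 0.05 0.33 None
60 -1 0.6 0.0 0.36 None
60 -1 0.6 0.05 0.36 None
60 -1 0.62 0.05 0.33 None
81.74530589149818
10.625 [0.6  0.05 0.36] [[-0.632  0.184  0.753]
 [ 0.119  0.983 -0.14 ]
 [-0.766  0.001 -0.643]]
side [404.616  65.367]
334 0
top [235.23  124.376]
165 44
```

View pics/tilt5.png

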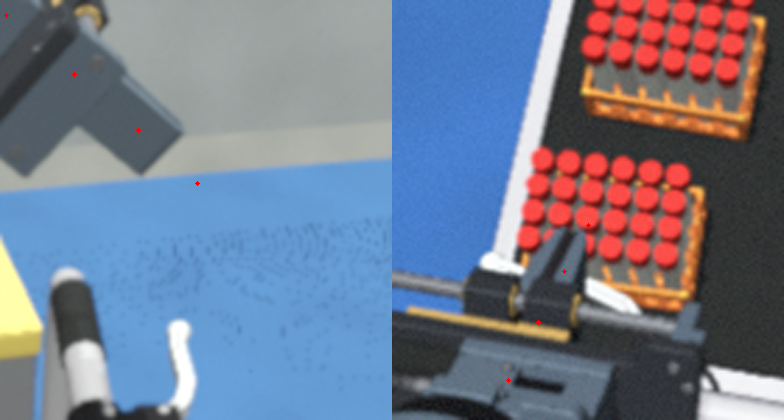

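```bash
python3 - <<'E'
from h import *
np.set_printoptions(precision=4,suppress=True)
t=arm.current_ee_pos();T=arm.current_tool_rot()
p,r=tri((233.9,129.7),(399.4,47.1));print(p,r,"in tool:",T.T@(p-t))
b=cv2.imread("pics/top5.png")[100:180,190:280];b=cv2.resize(b,None,fx=6,fy=6,interpolation=cv2.INTER_CUBIC)
for ex in(-.016,.016):
 for ey in(-.0135,.0135):
  for ez in(0,-.03):
   q=(proj("top",t+T@[ex,ey,ez])-[190,100])*6;cv2.circle(b,tuple(int(i) for i in q),3,(0,255,255) if ez==0 else (0,255,0),-1)
cv2.imwrite("pics/t5.png",b)
a=cv2.imread("pics/side5.png")[0:90,330:420];a=cv2.resize(a,None,fx=6,fy=6,interpolation=cv2.INTER_CUBIC)
for ex in(-.016,.016):
 for ey in(-.0135,.0135):
  for ez in(0,-.03):
   q=(proj("side",t+T@[ex,ey,ez])-[330,0])*6;cv2.circle(a,tuple(int(i) for i in q),3,(0,255,255) if ez==0 else (0,255,0),-1)
cv2.imwrite("pics/s5.png",a)
E
```

```text
[0.5824 0.0461 0.3936] 0.006261131522020082 in tool: [-0.0149 -0.0071 -0.0344]
```

View pics/t5.png

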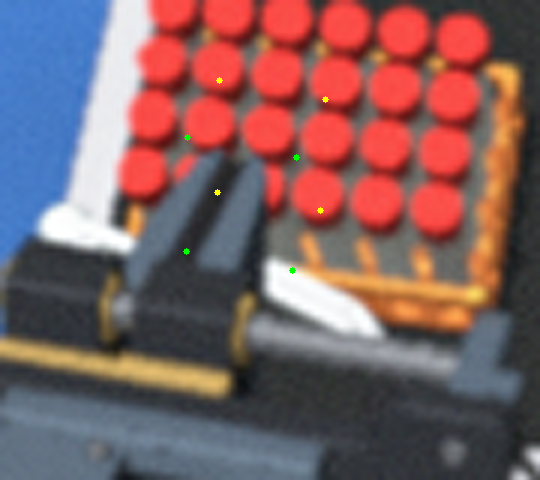

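View pics/s5.png

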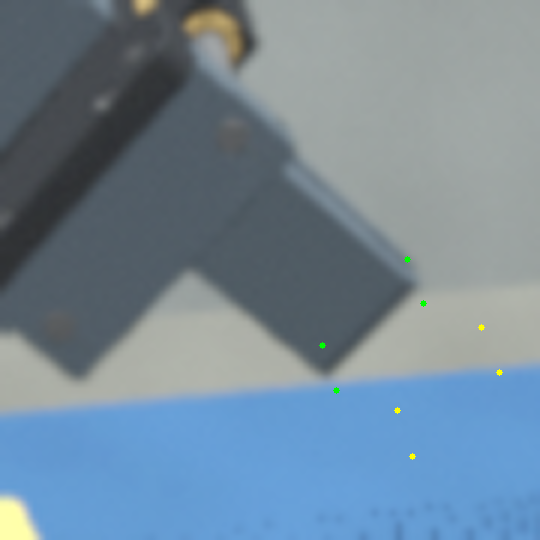

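The tip is now clear. The drawn fingers end about 33 mm short of the TCP and taper to about 15 mm, while the gripper body sits where the numbers put it. I'll use a depth that works either way: TCP z of 0.155 puts the drawn tip near 0.188, below the blade, and the body near 0.234, above the bar. I'll find contact by force.

```bash
python3 - <<'E'
from h import *
np.set_printoptions(precision=3,suppress=True)
p,R=pose(0,.022,z=.38); arm.move_to(p,R)
p,R=pose(0,.022,z=.155); arm.move_l(p,R,feed=.2)
F=[]
for i in range(5): arm.sleep(.04);F.append(arm.current_force())
print(arm.current_t(),arm.current_ee_pos(),np.mean(F,0),np.std(F,0))
np.save("f0.npy",np.mean(F,0))
cv2.imwrite("pics/side6.png",arm.snapshot("side")[:,:,::-1])
a=cv2.imread("pics/side6.png")[20:190,320:500]; cv2.imwrite("pics/side6z.png",cv2.resize(a,None,fx=3.3,fy=3.3,interpolation=cv2.INTER_CUBIC))
E
```

```text
13.5 [0.666 0.091 0.156] [-0.171 -0.007 -0.199] [0.234 0.446 0.503]
```

View pics/side6z.png

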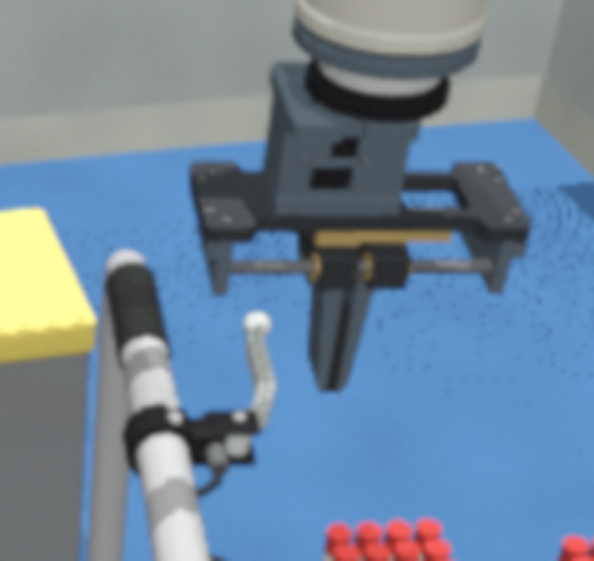

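The side view shows the tip at zoom (330,390), on the far side of the blade and below it, with clearance. I'll close in until contact, watching the force.

```bash
cat >> h.py <<'E'
def force(n=4,dt=.02):
    f0=np.load("f0.npy");F=[]
    for i in range(n): arm.sleep(dt);F.append(arm.current_force())
    return np.mean(F,0)-f0
E
python3 - <<'E'
from h import *
np.set_printoptions(precision=2,suppress=True)
p,R=pose(0,.006,z=.155); arm.move_l(p,R,feed=.06)
g=.006
while True:
    f=force();print(round(arm.current_t(),2),round(g*1e3,1),f,"fx",f@xb)
    if f@xb>1.4 or g<-.013: break
    g-=.0015; p,R=pose(0,g,z=.155); arm.move_l(p,R,feed=.03)
print(g)
cv2.imwrite("pics/side7.png",arm.snapshot("side")[:,:,::-1])
a=cv2.imread("pics/side7.png")[20:190,320:500]; cv2.imwrite("pics/side7z.png",cv2.resize(a,None,fx=3.3,fy=3.3,interpolation=cv2.INTER_CUBIC))
E
```

```text
14.03 6.0 [ 0.11 -0.04  0.15] fx 0.1183632315192037
14.35 4.5 [-0.27 -0.07  0.1 ] fx -0.25144078890702826
14.67 3.0 [0.31 0.   0.31] fx 0.30854040745886246
14.98 1.5 [0.1  0.39 0.19] fx 0.027100244738755972
15.3 0.0 [0.22 0.08 0.22] fx 0.19728407627197486
15.62 -1.5 [ 0.34 -0.46  0.47] fx 0.4219130289387964
15.93 -3.0 [-0.18  0.05  0.04] fx -0.18820924847224785
16.25 -4.5 [ 1.56  0.01 -0.53] fx 1.529629016127617
-0.0045
```

View pics/side7z.png

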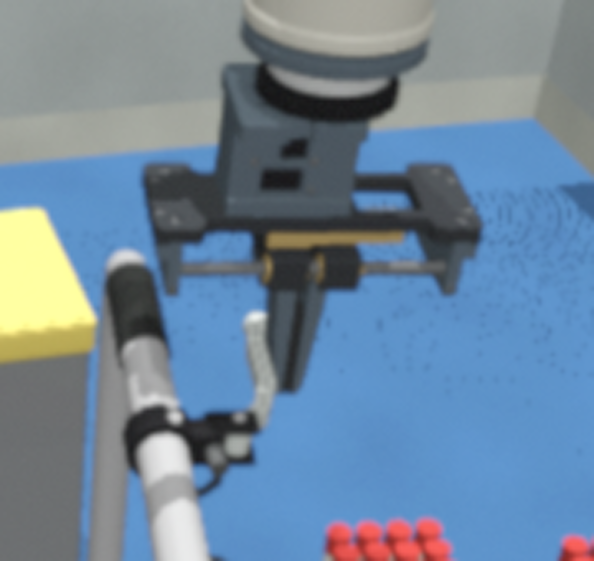

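Contact is at gap -4.5 mm, which fits the tapered fingers, and the finger's back now lies on the blade. Next I'll swing about the hinge with the lever until it bites.

```bash
cat > press.py <<'E'
from h import *
np.set_printoptions(precision=2,suppress=True)
g=-.0045
def go(th,feed=.03):
    p,R=pose(th,g,z=.155); arm.move_l(p,R,feed=feed)
    X=np.cos(th)*xb+np.sin(th)*yb
    f=force(3,.02); return f@X,f
th=0
while True:
    th+= .05 if th<.19 else .01
    fn,f=go(th); print(round(arm.current_t(),2),round(th,3),round(fn,1),f)
    if fn>14 or th>.36: break
t0=arm.current_t()
E
python3 - <<'E'
exec(open("press.py").read())
if fn>14:
    cv2.imwrite("pics/side8.png",arm.snapshot("side")[:,:,::-1])
    while arm.current_t()-t0<2.3:
        arm.sleep(.2); f=force(2,.02); fn=f@X if 'X' in globals() else f@(np.cos(th)*xb+np.sin(th)*yb)
        print("hold",round(arm.current_t()-t0,2),round(fn,1))
        if fn>24 or fn<11:
            th+= -.006 if fn>24 else .008; print("adj",th,go(th)[0])
print(arm.current_t(),th,arm.current_ee_pos())
np.save("th.npy",th)
E
python3 - <<'E'
import cv2
a=cv2.imread("pics/side8.png")[20:190,320:500]; cv2.imwrite("pics/side8z.png",cv2.resize(a,None,fx=3.3,fy=3.3,interpolation=cv2.INTER_CUBIC))
E
```

```text
16.63 0.05 2.8 [ 2.74 -0.34 -0.2 ]
16.97 0.1 3.7 [ 3.74 -0.15  0.04]
17.3 0.15 4.0 [4.04 0.72 0.  ]
17.63 0.2 4.3 [4.32 1.11 0.29]
17.93 0.21 4.2 [4.12 2.2  0.53]
18.23 0.22 5.0 [4.95 1.89 0.19]
18.53 0.23 5.3 [ 5.23  2.19 -0.13]
18.83 0.24 4.6 [4.49 2.34 0.38]
19.13 0.25 5.5 [5.34 2.17 0.29]
19.43 0.26 5.3 [5.1  2.26 0.67]
19.73 0.27 5.0 [4.77 2.42 0.29]
20.03 0.28 5.8 [ 5.66  2.   -0.15]
20.33 0.29 7.6 [ 7.48  1.74 -0.07]
20.63 0.3 9.7 [ 9.66  0.94 -0.26]
20.93 0.31 11.4 [11.46  0.56 -0.92]
21.23 0.32 12.9 [12.92  0.58 -1.37]
21.53 0.33 14.0 [14.21 -0.13 -0.89]
hold 0.28 14.5
hold 0.52 14.6
hold 0.75 14.5
hold 0.98 14.0
hold 1.22 15.2
hold 1.45 14.5
hold 1.68 14.2
hold 1.92 14.6
hold 2.15 14.1
hold 2.38 14.2
23.9167 0.3300000000000001 [0.62 0.11 0.16]
```

View pics/side8z.png

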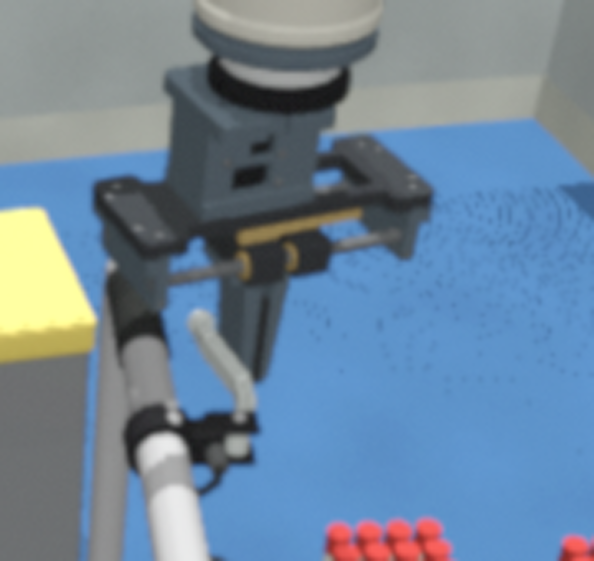

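The brake bit at about 0.28 rad by my angle, and I held 14–15 N for about 2.4 s. The picture shows the blade short of the bar and the gripper body clear above it. Releasing now.

```bash
python3 - <<'E'
from h import *
np.set_printoptions(precision=2,suppress=True)
for th in(.22,.11,0): 
    p,R=pose(th,-.0045,z=.155);arm.move_l(p,R,feed=.05)
p,R=pose(0,.03,z=.155);arm.move_l(p,R,feed=.08)
print(arm.current_t(),force())
p,R=pose(0,.03,z=.38);arm.move_l(p,R,feed=.2)
p0=arm.current_joint_positions(); 
arm.move_to([.5,-.35,.38],R)
print(arm.current_t(),force())
for n in("side","top"): cv2.imwrite(f"pics/{n}9.png",arm.snapshot(n)[:,:,::-1])
a=cv2.imread("pics/top9.png")
for n,u0,v0 in(("top",130,110),):
  z0=cv2.resize(cv2.imread("pics/top0.png")[110:240,130:430],(800,346));z=cv2.resize(a[110:240,130:430],(800,346))
  cv2.imwrite("pics/cmp.png",cv2.resize(np.vstack([z0,z]),(690,596)))
E
```

```text
25.475 [ 0.04 -0.07  0.23]
28.5417 [ 0.36  0.24 -0.05]
```

View pics/cmp.png

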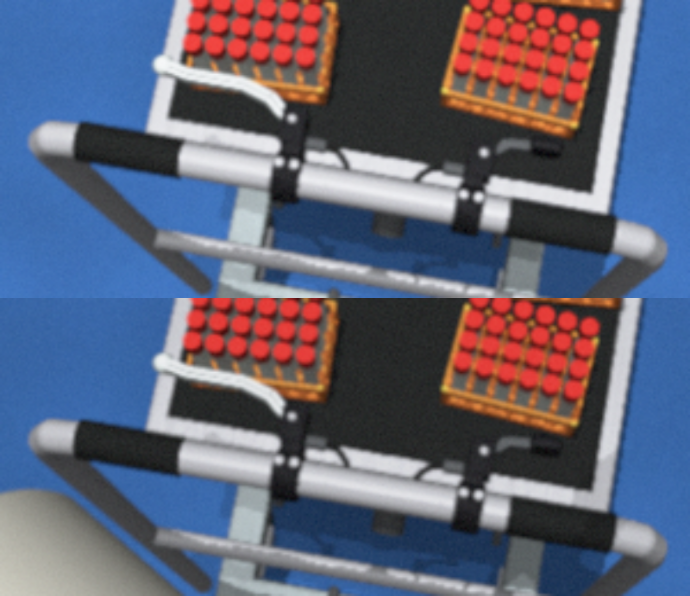

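View pics/side9.png

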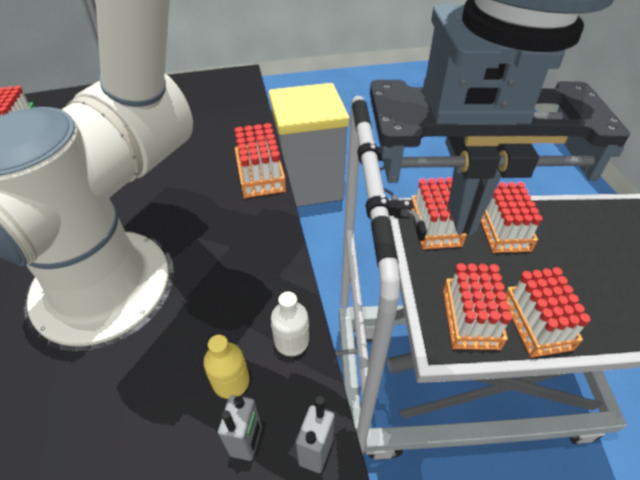

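In the before and after top views the brake lever is back at its starting position (ball at zoom (160,63) in both). The lift lever and the bench objects haven't moved, and the gripper is clear. Handing in.

```bash
python3 - <<'E'
from rig import arm
print(arm.current_t(),arm.current_dq());arm.sign_off()
E
```

```text
28.7083 [-0.11187143 -0.08442697  0.0865014  -0.01604768 -0.06063309 -0.06454801]
the job is handed in; nothing more can be done
```

The brake check is done and handed in at 28.7 s. With the closed fingers' backs I pressed the lever until the brake bit, and held it at 14–15 N (wrist force) for about 2.4 s. In the side picture it stopped short of the bar. I then followed it back out and came away.

- **Last checks:** before and after top views show the brake lever back at its start position and the lift lever unchanged. The rack, bottle and radio look unmoved in the pictures. The wrist force was about 0 after release, and the arm was clear of everything.
- **Fingertip disagreement:** the fingers in the pictures end about 33 mm short of the reported TCP and taper to about 15 mm. I pressed 23 mm deeper than first planned (TCP z 0.155) and found contact by force, at 4.5 mm past the nominal gap.
- **Bite angle:** by my hinge estimate the brake bit at about 0.28 rad against the stated 0.26. That is within the position uncertainty, and I had no joint reading to check it against.

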